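# Hold the optical tachometer over the centrifuge's sight window

## Robot

A 7-joint arm with a two-finger parallel gripper is mounted at the origin on the work surface. World frame = base frame: x ahead of the robot, y to its left, z up, the work surface at z = 0. Lengths are in m, angles in rad, forces in N, time in s.
With the tool pointing down it reaches from about 0.4 to 0.85 m from the base axis. Payload 4.5 kg.
Tool frame: the origin (TCP) lies on the centre line of the jaws, within the pads' length; the fingertips stand r.tips_ahead ahead of it and the grasp point (between the pads) is the TCP (r.tips_ahead is the distance from the TCP to the fingertips, in m); z points along the fingers, y is the direction in which the jaws open and shut (so a half turn about z gives the same grasp; the last joint's range is limited). The gripper opens to 88 mm and grips with 3 to 60 N. Pads are 18 mm wide; open, the fingers measure 123 mm over their backs; the gripper's body (75 mm by 187 mm) begins 45 mm behind the grasp point.
Start: joints at [-1.233, 0.689, -0.195, 1.565, 0.157, 0.902, -0.215], TCP at [0.187, 0.596, 0.258] pointing down, gripper open.
Joint ranges: [-3.01, 3.01], [-0.46, 2.08], [-1.47, 1.51], [0.13, 2.56], [-1, 4.14], [0.04, 2.09], [-2.66, 2.66]. Speed limits (rad/s): [2.57, 2.57, 3.14, 3.14, 3.14, 3.14, 3.14].

## Interface

Orientations are given as a unit quaternion [x, y, z, w].
In Python, from plant import r gives the robot as it stands.
- The arm moves only by the shell command python3 -m inch 'ROWS' [FORCE]. ROWS is JSON, a list of rows, each a list of 5 numbers: the shift along the world's x, y, z in units of 25 mm (1.0 is 25 mm), then the turn about the world's z in units of 6 degrees (1.0 is 6 degrees), then the finger opening in mm, from 0 to 88.1. A call has 1 to 5 rows; each row shifts and turns the commanded pose from where the row before left it; what a row does not reach is not made up. A row lasts 1/10 s, in which the tool goes at most 50 mm and 8.59 degrees, less where a joint would pass 70% of its speed; a pose out of reach is approached as far as the arm can. A call is refused whole if a number of a shift passes 1 or a number of a turn 1, either way. A call with a gripper value outside its range is refused whole. The fingers move at their own pace and stop on an object; FORCE is the grip in N (left out, the last holds). Time passes only in rows, so rows that do not move let the fingers close. It gives the time, the measured TCP pose, the force and the opening at its end, in the units of the state.
- r.get_state(): the state, without advancing time (a new reading comes with each control period).
- r.snapshot(name): name is "scene" or "top"; returns a dict with "pixels" (400x640x3 uint8, red, green, blue), "range_z" (400x640 float32, m along the optical axis (not along the pixel's ray), 0 where there is no reading), "K" (3x3 intrinsics, pixels), "position" and "attitude" of the camera in the world. Camera axes: x right, y up, looking along -z (the intrinsics and any distortion apply to the point x, -y, -z); pixel columns grow to the right and rows downward; lengths in m; the calibration is good to about 2 mm. A picture is of the moment at which its call begins.
- r.finish_job(): hands the job in, once; it reports no verdict.
The state is a dict: "clock": time; "q": joint angles; "qd": joint speeds; "joint_torque": joint torques, N m; "tool_pos": TCP position; "eef_rot": TCP orientation; "contact_force": force on the tool from outside, world axes, zero at the start; "moment": the same for the moment, N m; "opening": opening from 0.0 (shut) to 1.0 (fully open).
Only numpy, scipy, OpenCV 4.12 (cv2) and the standard library are available. Lean on these libraries where they do the work, as an engineer would, in place of code of your own. Each camera call takes 0.05 s, during which the arm holds its last target. There are 200 camera calls.

## Task

We are about to check the speed of the small centrifuge: gently shut its open lid fully and let go of it, then lift the handheld optical tachometer out of its bench holster, carry it clear of the things standing in between, and hold it upright, nose down, centred over the round sight window in the lid, with its nose about 20 mm above the glass. The tachometer must never touch the centrifuge, and the other things on the bench stay where they are. Finish while still holding it there, steady and touching nothing but your gripper, so that I can start the run and take the reading.

Things in the scene. Friction and masses are not known exactly. Their poses are not given: they have to be found in the camera images.
- centrifuge: Compact off-white microcentrifuge, fixed: body 240 mm deep (x), 180 wide (y), 100 high; its front panel juts out to 146 mm from the origin at -x. Under the lid is the round rotor chamber. Origin: centre of the underside, on the bench. x points from front to back, z up. It stands on either side of the bench, the holster then on the other.
- lid (a joint): Opening angle of the centrifuge's lid, rad: 0 = shut, level; grows as the front edge rises (starts about 0.55 to 0.95; stop at 1.3). The hinge runs along the centrifuge's y at its back. Friction hinge: the lid stays where it is left; 1 to 4 N down on its front part swings it shut. No latch: at 0 it stays shut.
- lid_hinge (a point): Point in the middle of the lid's hinge axis, 105 mm behind the centrifuge's origin and 102 mm above the bench. The lid's underside is level with it.
- lid_front (a point): Middle of the lid's front edge, on its upper face. The lid is a flat grey plate 180 mm long (forward from the hinge axis), 170 wide, 18 thick; a black lip 55 mm wide sticks out 12 mm from the front edge, lower than the upper face. Axes go with the lid (z out of its upper face). Shut, the upper face is 120 mm above the bench.
- sight_window (a point): Centre of the round clear sight window in the lid, flush with its upper face, 95 mm from the hinge axis on the lid's middle line. The glass is 32 mm across, in a steel bezel ring 45 mm across that stands 2 mm above the face. Moves with the lid; z points out of the glass (up when the lid is shut).
- tach: Handheld optical tachometer, grey, 145 mm long, about 170 g, standing nose down in the holster. Origin: centre of the flat nose face. z runs from nose to tail. Body 32 mm thick (x) by 56 wide (y) from z = 35 to the top at z = 145 mm; the nose below is 26 by 40 mm. Display on the -x face. Above z = 51 mm it stands free of the holster: grip it across its thickness near the top.
- holster: Bench holster, fixed: steel base 100 (x) by 92 (y) by 8 mm with a black rectangular pocket, outside 44 by 68 mm, rim 63 mm above the bench, inside 36 by 60 mm, floor 12 mm above the bench. The tachometer stands on that floor with about 2 mm play, its axes along the holster's. Origin: centre of the base's underside.
- volume: Grey rigid test-volume cylinder, 74 mm across, 122 mm high, with a steel and brass stub on top up to 142 mm. Stands loose in the middle, between the holster and the centrifuge. Origin: centre of its underside. Leave alone.
- bp_monitor: White blood-pressure monitor, 100 (x) by 130 mm (y), about 77 mm high, loose, in the middle near the robot. Origin: centre of its underside. Leave alone.
- logger: White temperature and humidity logger on a small foot, 70 by 70 mm, 91 mm high, loose, in the middle beyond the cylinder. Origin: centre of its underside. Leave alone.
- tape: Roll of reflective tape lying flat, 56 mm across, 14 mm high, loose, near the holster on the robot's side. Origin: centre of its underside. Leave alone.
- screwdriver: Small screwdriver with a black handle, 160 mm long, lying loose behind the holster. Origin: on its underside. Leave alone.

How it is judged:
On the way, in this order (a step that is already met when the one before it is completed fails the run):
1. the lid is fully shut and the gripper has let go of it (value of joint lid below 0.03 rad and contact force between each of the fingers, the arm and centrifuge below 0.2 N), for 0.3 s.
2. the tachometer is lifted clear of the holster (z of tach in the frame of holster above 0.066 m and contact force between tach and the fingers above 0.5 N and contact force between tach and holster below 0.1 N), for 0.2 s.
At the end, for the whole second after the job is handed in: Lid shut (within 0.03 rad). Tachometer held by the fingers alone, at rest, nose down and upright within 0.12 rad, nose centre within 9 mm sideways of the window's centre and 10 to 32 mm above the glass. The robot does not touch the centrifuge; other things within 30 mm of their places (all of step 1 and horizontal distance between tach and sight_window below 0.009 m and z of tach in the frame of sight_window between 0.01 and 0.032 m and angle between tach's own z axis and vertical below 0.12 rad and height (world z) of tach above 0.125 m and contact force between tach and the fingers above 0.5 N and contact force between tach and centrifuge below 0.05 N and contact force between tach and holster below 0.05 N and contact force between tach and volume below 0.05 N and linear speed of tach below 0.02 m/s and angular speed of tach below 0.15 rad/s and distance of each of volume, bp_monitor, logger, tape, screwdriver from where it was at the start of the episode below 0.03 m); the arm keeps its last pose, push and grip.
It fails at once if the tachometer bumps the centrifuge (more than 0.5 N) (contact force between tach and centrifuge above 0.5 N).
It fails at once if the lid is slammed (faster than 2 rad/s) (velocity of joint lid below -2 rad/s).
It fails at once if one of the other things on the bench is shifted by more than 30 mm (distance of any of volume, bp_monitor, logger, tape, screwdriver from where it was at the start of the episode above 0.03 m).
It also fails if it takes over 54 s, if anything falls off the work surface, if the arm or the gripper's body presses on something with over 40 N, if the wrist force passes 120 N, or if a joint passes its speed limit or range.

## Working session

There is one attempt and no reset: what is moved stays moved. The work goes in short steps, Python scripts to look and compute and a shell command to move; the robot and the scene stay as the last step left them, time stands still between calls to the robot, and variables do not carry over. Pictures are saved under pics/ and viewed, about 8 in all and at most 12, crops included, and the job is handed in when it is done.

```bash
mkdir -p pics; ls
cat > h.py <<'E'
import numpy as np, cv2
from plant import r
from scipy.spatial.transform import Rotation as R
def snap(n):
    s=r.snapshot(n); z=s["range_z"]; K=np.array(s["K"]); v,u=np.mgrid[0:z.shape[0],0:z.shape[1]]
    a=s["attitude"]; a=np.array(a); M=R.from_quat(a).as_matrix() if a.shape==(4,) else a
    P=np.stack([(u-K[0,2])/K[0,0]*z,-(v-K[1,2])/K[1,1]*z,-z],-1)@M.T+np.array(s["position"])
    P[z==0]=np.nan
    return s["pixels"],P,s
def save(n,im): cv2.imwrite("pics/"+n+".png",cv2.cvtColor(im,cv2.COLOR_RGB2BGR))
E
python3 - <<'E'
from h import *
for n in("scene","top"):
    im,P,s=snap(n); save(n+"0",im); np.savez("/tmp/"+n,im=im,P=P); print(n,s["position"],s["attitude"],s["K"],[k for k in s])
print(r.get_state(),r.tips_ahead)
E
```

```text
pics
scene [0.99801022 0.5348128  0.7869308 ] [0.1366192  0.36138706 0.86430423 0.3220447 ] [[367.25501825   0.         314.68967437]
 [  0.         367.25501825 203.39534839]
 [  0.           0.           1.        ]] ['pixels', 'range_z', 'K', 'position', 'attitude']
top [0.36763116 0.01671726 1.05449108] [-0.06266362  0.07252239  0.71341553 -0.69415564] [[477.83534328   0.         318.4892516 ]
 [  0.         477.83534328 200.64085929]
 [  0.           0.           1.        ]] ['pixels', 'range_z', 'K', 'position', 'attitude']
{'clock': 0.1, 'q': array([-1.23316138,  0.68992075, -0.19452835,  1.56622855,  0.15730381,
        0.9024801 , -0.21510996]), 'qd': array([ 0.00162121, -0.00251214, -0.000699  , -0.00274727, -0.0007754 ,
        0.00141515, -0.00079404]), 'joint_torque': array([-3.63725791e-03, -5.28503358e+01, -1.27172906e+00, -1.53835452e+01,
       -5.25522628e-02,  1.98185146e-03,  4.21130437e-05]), 'tool_pos': array([0.18686518, 0.59585759, 0.25698058]), 'eef_rot': array([ 1.51297328e-01,  9.88487957e-01, -8.19707427e-04, -6.85784976e-05]), 'contact_force': array([ 0.22939806, -0.32347016, -0.21622143]), 'moment': array([0.01924262, 0.02968873, 0.01705383]), 'opening': 1.0004100861048781} 0.019
```

View pics/scene0.png

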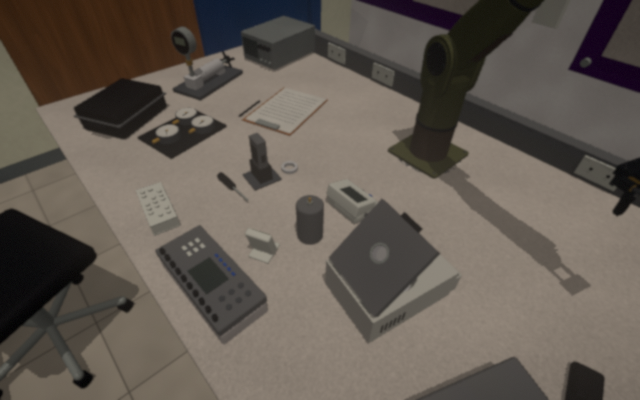

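View pics/top0.png

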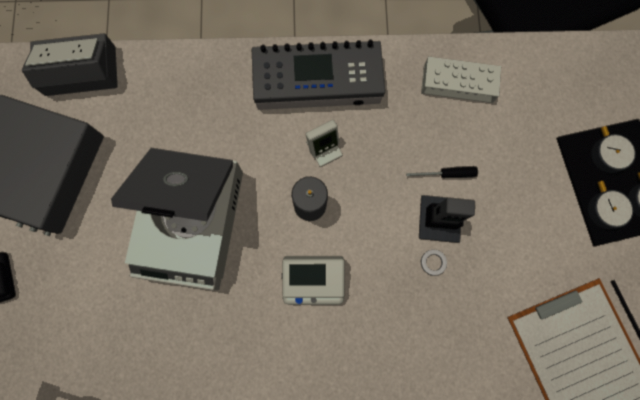

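The scene view shows the lid open: window near (380,253), lip near (411,222), tachometer near (259,155), and cylinder near (310,220). In the top view, the centrifuge is near (180,220), the window near (176,180), and the tachometer top near (458,208). The monitor, cylinder and logger stand between them.

Run:
```python
from h import *
T=np.load("/tmp/top.npz"); P=T["P"]; S=np.load("/tmp/scene.npz")["P"]
f=lambda a:np.round(a,4)
for u,v in((176,180),(160,211),(458,208),(440,240),(310,195),(312,280),(150,255)): print("top",u,v,f(P[v,u]))
for u,v in((380,253),(411,222),(258,140),(310,203)): print("scene",u,v,f(S[v,u]))
# lid plane from top view
def rect(A): 
    return cv2.minAreaRect((A*1000).astype(np.float32))
def show(n,m,X=P):
    lab=cv2.connectedComponentsWithStats(m.astype(np.uint8))
    for i in range(1,lab[0]):
        if lab[2][i,4]>40:
            A=X[lab[1]==i]; c=rect(A[:,:2]); print(n,lab[2][i,4],"c",f(c[0]),"size",f(c[1]),"ang",f(c[2]),"z",f(np.median(A[:,2])))
U=np.arange(640)[None]+0*P[...,0]; V=np.arange(400)[:,None]+0*P[...,0]
reg=(U>100)&(U<250)&(V>140)&(V<300)
show("body",reg&(abs(P[...,2]-.1)<.006)&(V>215))
show("bodyall",reg&(P[...,2]>.02))
reg2=(U>400)&(U<490)&(V>185)&(V<250)
show("tach",reg2&(abs(P[...,2]-.157)<.008))
show("pocket",reg2&(abs(P[...,2]-.063)<.006))
show("base",reg2&(P[...,2]>.004))
show("vol",(U>280)&(U<340)&(V>165)&(V<230)&(P[...,2]>.1))
show("bp",(U>270)&(U<355)&(V>245)&(V<315)&(P[...,2]>.03))
show("logger",(U>295)&(U<350)&(V>115)&(V<170)&(P[...,2]>.03))
# lid plane fit, both views
for n,X,(u0,u1,v0,v1) in(("top",P,(140,215,165,205)),("scene",S,(350,415,230,290))):
    A=X[v0:v1,u0:u1].reshape(-1,3); A=A[np.isfinite(A[:,0])]
    for _ in range(4):
        c=A.mean(0); nrm=np.linalg.svd(A-c,full_matrices=0)[2][2]; A=A[abs((A-c)@nrm)<.003]
    nrm*=np.sign(nrm[2]); print(n,len(A),"normal",f(nrm),"tilt",np.arccos(nrm[2]),"az",np.degrees(np.arctan2(nrm[1],nrm[0])),"c",f(c))
    full=(abs((X-c)@nrm)<.004)&(np.linalg.norm(X-c,axis=-1)<.16)&(X[...,2]>.11)
    B=X[full]; e=np.cross([0,0,1],nrm); e/=np.linalg.norm(e); g=np.cross(nrm,e)
    q=np.c_[(B-c)@e,(B-c)@g]; rr=rect(q); ce=c+e*rr[0][0]/1e3+g*rr[0][1]/1e3
    print(" lid rect",f(rr[1]),f(rr[2]),"centre",f(ce),"uphill",f(g))
```

```text
top 176 180 [0.583  0.2674 0.1816]
top 160 211 [0.5146 0.2769 0.2388]
top 458 208 [ 0.5199 -0.2647  0.1578]
top 440 240 [ 0.4751 -0.2661  0.0073]
top 310 195 [0.5589 0.0176 0.1277]
top 312 280 [0.3945 0.0181 0.0628]
top 150 255 [0.4515 0.3379 0.0998]
scene 380 253 [0.5858 0.2696 0.18  ]
scene 411 222 [0.5163 0.282  0.2357]
scene 258 140 [ 0.5278 -0.2604  0.1559]
scene 310 203 [0.5666 0.0228 0.1294]
body 3937 c [480.983  288.9052] size [181.7312 124.47  ] ang 80.0939 z 0.0993
bodyall 13492 c [526.6711 279.7161] size [182.1396 265.9984] ang 79.535 z 0.101
tach 477 c [ 524.5067 -270.4807] size [55.5442 32.8259] ang 82.2612 z 0.1554
pocket 178 c [ 523.9365 -270.6683] size [69.3423 44.1609] ang 82.6948 z 0.0616
base 2016 c [ 523.8571 -270.2113] size [ 91.9633 100.7069] ang 83.3534 z 0.0547
vol 1080 c [563.0577  19.1297] size [72.7826 72.8116] ang 13.8894 z 0.1207
bp 2943 c [395.4578  17.7241] size [131.6875  99.361 ] ang 88.3471 z 0.0607
logger 762 c [701.2398 -13.0953] size [39.2593 70.2572] ang 26.8233 z 0.0783
top 2954 normal [ 0.6657 -0.1231  0.736 ] tilt 0.7437254966789332 az -10.478394843580222 c [0.5732 0.2628 0.1895]
 lid rect [171.2696 194.5547] 0.2371 centre [0.5858 0.2697 0.1793] uphill [-0.7237  0.1338  0.677 ]
scene 2306 normal [ 0.6782 -0.1175  0.7255] tilt 0.759088687108353 az -9.831260447066223 c [0.5778 0.2772 0.1885]
 lid rect [180.9868 172.2108] 89.4417 centre [0.5901 0.267  0.1754] uphill [-0.7148  0.1239  0.6883]
```

```bash
python3 -m inch '[[0.95,-0.85,0.3,0,0],[0.95,-0.85,0.3,0,0],[0.95,-0.85,0.3,0,0],[0.95,-0.85,0.3,0,0],[0.95,-0.85,0.3,0,0]]' 10
python3 -m inch '[[0.95,-0.85,0,0,0],[0.95,-0.85,0,0,0],[0.95,-0.85,0,0,0],[0.95,-0.85,0,0,0],[0.95,-0.85,0,0,0]]'
```

```text
clock: 0.6
tool_pos: [0.3065, 0.4889, 0.2952]
eef_rot: [0.151, 0.988, -0.0, -0.0]
contact_force: [0.1, -0.1, -0.2]
opening: 0.571
clock: 1.1
tool_pos: [0.4251, 0.3827, 0.2949]
eef_rot: [0.151, 0.988, -0.0, -0.0]
contact_force: [-0.2, 0.4, 0.7]
opening: 0.114
```

```bash
python3 -m inch '[[0.95,-0.85,0,0,0],[0.95,-0.85,0,0,0],[0.95,-0.85,0,0,0],[0.95,-0.85,0,0,0],[0,0,0,0,0]]'
```

```text
clock: 1.6
tool_pos: [0.5234, 0.2935, 0.2945]
eef_rot: [0.156, 0.988, -0.002, 0.001]
contact_force: [0.4, -0.2, 0.0]
opening: 0.007
```

```bash
python3 -m inch '[[0.8,-0.67,0,0,0],[0,0,-0.6,0,0],[0,0,-0.6,0,0],[0,0,-0.6,0,0],[0,0,-0.3,0,0]]'
python3 -m inch '[[-0.33,0.06,-0.33,0,0],[-0.33,0.06,-0.33,0,0],[-0.27,0.05,-0.38,0,0],[-0.27,0.05,-0.38,0,0]]'
```

```text
clock: 2.1
tool_pos: [0.5385, 0.2824, 0.2415]
eef_rot: [0.151, 0.989, -0.0, -0.001]
contact_force: [0.8, -0.6, 2.8]
opening: 0.006
clock: 2.5
tool_pos: [0.5097, 0.2881, 0.2073]
eef_rot: [0.151, 0.989, 0.0, 0.001]
contact_force: [2.7, 0.0, -0.1]
opening: 0.005
```

```bash
python3 -m inch '[[-0.22,0.04,-0.41,0,0],[-0.22,0.04,-0.41,0,0],[-0.16,0.03,-0.44,0,0],[-0.16,0.03,-0.44,0,0],[0,0,0,0,0]]'
```

```text
clock: 3.0
tool_pos: [0.4891, 0.2914, 0.1638]
eef_rot: [0.151, 0.989, -0.001, -0.001]
contact_force: [-0.7, -0.6, 0.9]
opening: 0.002
```

```bash
python3 -m inch '[[-0.05,0,-0.4,0,0],[-0.05,0,-0.4,0,0],[0,0,-0.25,0,0],[0,0,-0.15,0,0],[0,0,0,0,0]]'
```

```text
clock: 3.5
tool_pos: [0.4876, 0.2916, 0.139]
eef_rot: [0.151, 0.988, 0.0, 0.001]
contact_force: [-9.8, -4.2, 41.0]
opening: 0.004
```

```bash
python3 -m inch '[[0,0,0.5,0,0],[0,0,1,0,0],[0,0,1,0,0],[-0.5,0,1,0,0],[-0.5,0,1,0,0]]'
python3 -m inch '[[0,0,1,0,88],[0,0,1,0,88],[0,0,0,0,88],[0,0,0,0,88],[0,0,0,0,88]]'
python3 - <<'E'
from h import *
im,P,s=snap("scene"); save("scene1",im)
_,T,_=snap("top")
for n,X in(("scene",P),("top",T)):
    m=(abs(X[...,2]-.12)<.008)&(np.hypot(X[...,0]-.55,X[...,1]-.2756)<.14)
    A=X[m]; c=A.mean(0); nr=np.linalg.svd(A-c,full_matrices=0)[2][2]; nr*=np.sign(nr[2]); rr=cv2.minAreaRect((A[:,:2]*1000).astype(np.float32))
    print(n,len(A),np.arccos(nr[2]),np.median(A[:,2]),rr)
E
```

```text
clock: 4.0
tool_pos: [0.4628, 0.2907, 0.2477]
eef_rot: [0.152, 0.988, -0.0, -0.0]
contact_force: [0.1, 0.8, 0.0]
opening: 0.007
clock: 4.5
tool_pos: [0.4624, 0.2905, 0.2959]
eef_rot: [0.151, 0.988, -0.001, -0.001]
contact_force: [-0.3, 0.6, 0.4]
opening: 0.439
scene 5367 0.00296625299323489 0.1196434529249698 ((550.42626953125, 274.1708984375), (171.9853515625, 191.47726440429688), 79.61515808105469)
top 6305 0.0017911302467001162 0.11926077092497456 ((549.2997436523438, 276.68670654296875), (172.30844116210938, 191.6709747314453), 79.58012390136719)
```

View pics/scene1.png

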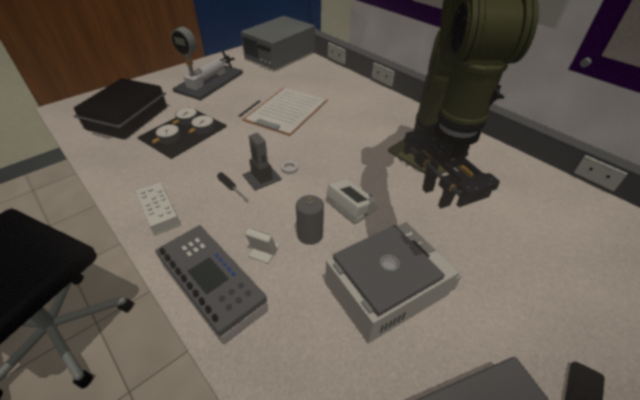

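```bash
python3 - <<'E'
from h import *
for n in("scene","top"):
    im,P,s=snap(n); g=cv2.cvtColor(im,cv2.COLOR_RGB2GRAY).astype(float)
    m=(abs(P[...,2]-.12)<.008)&(np.hypot(P[...,0]-.5494,P[...,1]-.2756)<.045)
    b=m&(g>np.median(g[m])+12); A=P[b]; print(n,b.sum(),cv2.minEnclosingCircle((A[:,:2]*1000).astype(np.float32)),A.mean(0))
E
python3 -m inch '[[0.1,-1,0,-0.6,88],[0.1,-1,0,-0.6,88],[0.1,-1,0,-0.6,88],[0.1,-1,0,-0.6,88],[0.1,-1,0,-0.6,88]]'
python3 -m inch '[[0.1,-1,0,-0.6,88],[0.1,-1,0,-0.6,88],[0.1,-1,0,-0.6,88],[0.1,-1,0,-0.6,88],[0.1,-1,0,-0.6,88]]'
```

```text
scene 253 ((548.1058349609375, 275.99151611328125), 24.108129501342773) [0.5492922  0.2744333  0.12044957]
top 394 ((549.3760375976562, 277.1040954589844), 23.12322425842285) [0.54954814 0.27697256 0.11981537]
clock: 5.2
tool_pos: [0.4753, 0.1651, 0.2968]
eef_rot: [0.305, 0.952, -0.0, -0.0]
contact_force: [0.5, -0.1, -0.1]
opening: 0.994
clock: 5.7
tool_pos: [0.4878, 0.0402, 0.2969]
eef_rot: [0.45, 0.893, -0.0, -0.0]
contact_force: [0.2, -0.1, -0.9]
opening: 0.999
```

```bash
python3 -m inch '[[0.1,-1,0,-0.6,88],[0.1,-1,0,-0.6,88],[0.1,-1,0,-0.6,88],[0.1,-1,0,-0.6,88],[0.1,-1,0,-0.6,88]]'
python3 -m inch '[[0.1,-1,0,-0.6,88],[0.1,-1,0,-0.6,88],[0.1,-1,0,-0.6,88],[0.1,-1,0,-0.6,88],[0,0,0,0,88]]'; python3 -c "
from h import *
s=r.get_state();M=R.from_quat(s['eef_rot']).as_matrix();print(np.degrees(np.arctan2(M[1,1],M[0,1])),s['q'])"
```

```text
clock: 6.2
tool_pos: [0.5003, -0.0848, 0.2969]
eef_rot: [0.585, 0.811, -0.0, -0.0]
contact_force: [-0.3, -0.5, -1.1]
opening: 0.997
clock: 6.7
tool_pos: [0.51, -0.1879, 0.2969]
eef_rot: [0.683, 0.73, -0.001, 0.001]
contact_force: [-0.6, 0.6, 0.8]
opening: 1.001
3.823958687659409 [ 0.20107258  0.53124114  0.10533357  1.77419278 -0.06786179  0.839281
  0.40406347]
```

```bash
python3 -m inch '[[0.15,-0.9,0,-0.5,88],[0.15,-0.9,0,-0.5,88],[0.15,-0.9,0,-0.5,88],[0.12,-0.6,0,-0.35,88],[0,0,0,0,88]]'
python3 - <<'E'
from h import *
s=r.get_state();M=R.from_quat(s['eef_rot']).as_matrix();print(s['tool_pos'],np.degrees(np.arctan2(M[1,1],M[0,1])))
for n in("top","scene"):
    im,P,_=snap(n); m=(abs(P[...,2]-.157)<.006)&(np.hypot(P[...,0]-.524,P[...,1]+.27)<.045)
    A=P[m]; print(n,m.sum(), cv2.minAreaRect((A[:,:2]*1000).astype(np.float32)) if m.sum()>5 else 0)
    save(n+"2",im)
E
```

```text
clock: 7.2
tool_pos: [0.5246, -0.2677, 0.2969]
eef_rot: [0.749, 0.663, -0.0, 0.0]
contact_force: [0.0, -0.1, 0.0]
opening: 0.999
[ 0.52459466 -0.26772932  0.29685799] -7.018174127001508
top 459 ((524.3785400390625, -269.73223876953125), (56.19087219238281, 32.194766998291016), 84.31382751464844)
scene 131 ((526.4335327148438, -269.9325256347656), (57.00386047363281, 30.895042419433594), 84.11357116699219)
```

```bash
python3 -m inch '[[0,-0.08,-1,0,88],[0,0,-1,0,88],[0,0,-1,0,88],[0,0,-1,0,88],[0,0,-0.8,0,88]]'
python3 -m inch '[[0,0,-0.7,0,88],[0,0,-0.6,0,88],[0,0,-0.5,0,88],[0,0,0,0,88],[0,0,0,0,88]]'
```

```text
clock: 7.8
tool_pos: [0.5246, -0.2658, 0.1759]
eef_rot: [0.747, 0.664, 0.0, -0.001]
contact_force: [0.1, 0.7, 0.1]
opening: 0.994
clock: 8.3
tool_pos: [0.525, -0.2677, 0.1325]
eef_rot: [0.748, 0.664, 0.0, -0.0]
contact_force: [1.1, 0.6, -0.7]
opening: 1.0
```

```bash
python3 -m inch '[[0,0,0,0,20],[0,0,0,0,20],[0,0,0,0,20],[0,0,0,0,20],[0,0,0,0,20]]' 25
python3 -m inch '[[0,0,0,0,20],[0,0,0,0,20],[0,0,0,0,20],[0,0,0,0,20],[0,0,0,0,20]]'
```

```text
clock: 8.8
tool_pos: [0.5247, -0.2684, 0.1324]
eef_rot: [0.748, 0.663, 0.0, 0.0]
contact_force: [0.1, -0.5, 0.2]
opening: 0.567
clock: 9.3
tool_pos: [0.5247, -0.2684, 0.1322]
eef_rot: [0.748, 0.663, 0.0, 0.0]
contact_force: [0.4, -0.2, -0.1]
opening: 0.36
```

```bash
python3 -m inch '[[0,0,0.3,0,20],[0,0,0.5,0,20],[0,0,0.5,0,20],[0,0,0.5,0,20],[0,0,0.6,0,20]]'
python3 -m inch '[[0,0,1,0,20],[0,0,1,0,20],[0,0,1,0,20],[0,0,1,0,20],[0,0,0.8,0,20]]'
python3 - <<'E'
from h import *
print(r.get_state()["tool_pos"])
for n in("scene","top"):
    im,P,_=snap(n); save(n+"3",im)
E
```

```text
clock: 9.8
tool_pos: [0.5247, -0.2684, 0.1937]
eef_rot: [0.748, 0.663, 0.0, 0.0]
contact_force: [0.0, -0.3, -2.1]
opening: 0.362
clock: 10.3
tool_pos: [0.5248, -0.2685, 0.315]
eef_rot: [0.748, 0.663, 0.001, 0.001]
contact_force: [0.0, -0.0, -1.8]
opening: 0.363
[ 0.52477441 -0.26850806  0.31498705]
```

View pics/scene3.png

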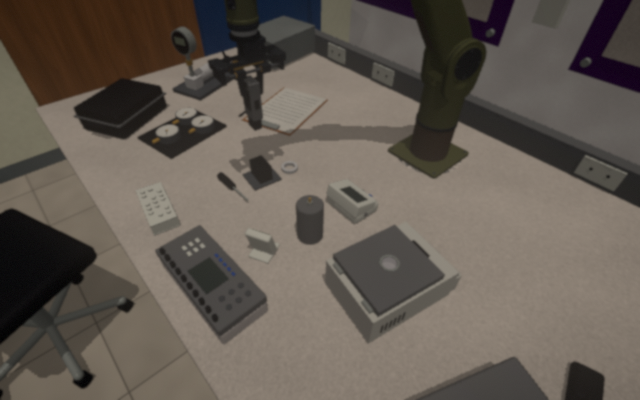

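```bash
python3 -m inch '[[0,0.3,0,0,20],[0.05,0.6,0,0,20],[0.05,0.8,0,0,20],[0.05,0.9,0,0,20],[0.05,0.9,0,0,20]]'
python3 -m inch '[[0.05,0.9,0,0,20],[0.05,0.9,0,0,20],[0.05,0.9,0,0,20],[0.05,0.9,0,0,20],[0.05,0.9,0,0,20]]'
```

```text
clock: 10.9
tool_pos: [0.529, -0.178, 0.3109]
eef_rot: [0.748, 0.664, -0.0, -0.002]
contact_force: [0.4, -0.0, -0.9]
opening: 0.359
clock: 11.4
tool_pos: [0.5349, -0.0656, 0.311]
eef_rot: [0.748, 0.664, -0.001, -0.001]
contact_force: [0.3, -0.3, -2.0]
opening: 0.36
```

```bash
python3 -m inch '[[0.05,0.9,0,0,20],[0.05,0.9,0,0,20],[0.05,0.9,0,0,20],[0.05,0.9,0,0,20],[0.05,0.9,0,0,20]]'
python3 -m inch '[[0.05,0.9,0,0,20],[0.05,0.9,0,0,20],[0.05,0.9,0,0,20],[0.05,0.9,0,0,20],[0.05,0.9,0,0,20]]'
```

```text
clock: 11.9
tool_pos: [0.5408, 0.0467, 0.3109]
eef_rot: [0.748, 0.664, -0.001, -0.001]
contact_force: [-0.1, -0.4, -1.6]
opening: 0.358
clock: 12.4
tool_pos: [0.5467, 0.159, 0.3108]
eef_rot: [0.748, 0.664, -0.001, -0.001]
contact_force: [0.4, -0.1, -1.7]
opening: 0.359
```

```bash
python3 -m inch '[[0.05,0.9,0,0,20],[0,0.9,0,0,20],[0,0.6,0,0,20],[0,0.3,0,0,20],[0,0,0,0,20]]'
```

```text
clock: 12.9
tool_pos: [0.5489, 0.2253, 0.3116]
eef_rot: [0.748, 0.664, -0.0, -0.0]
contact_force: [0.9, 0.6, -2.1]
opening: 0.362
```

```bash
python3 -m inch '[[0,0.5,0,0,20],[0,0.7,0,0,20],[0,0.6,0,0,20],[0,0.28,0,0,20],[0,0,0,0,20]]'
python3 - <<'E'
from h import *
print(r.get_state()["tool_pos"])
im,P,_=snap("scene"); save("c4",cv2.resize(im[90:310,260:520],None,fx=3,fy=2.7,interpolation=cv2.INTER_CUBIC))
np.savez("/tmp/s4",P=P,im=im)
m=(np.hypot(P[...,0]-.549,P[...,1]-.277)<.05)&(P[...,2]>.15)&(P[...,2]<.295)
A=P[m]
for z in np.arange(.18,.29,.01):
    B=A[abs(A[:,2]-z)<.005]
    if len(B)>3: print(round(z,3),len(B),B.min(0).round(4),B.max(0).round(4),B.mean(0).round(4))
print(np.percentile(A[:,2],[0,1,2]))
E
```

```text
clock: 13.4
tool_pos: [0.5492, 0.2782, 0.312]
eef_rot: [0.747, 0.664, 0.0, -0.0]
contact_force: [-0.5, -0.1, -0.8]
opening: 0.359
[0.5492216  0.27822621 0.31198331]
0.19 10 [0.5421 0.2548 0.1926] [0.5629 0.2941 0.1944] [0.5588 0.2723 0.1933]
0.2 68 [0.5406 0.253  0.1953] [0.566  0.2945 0.2047] [0.559  0.2797 0.2003]
0.21 73 [0.5396 0.2544 0.2051] [0.5646 0.2951 0.2147] [0.5589 0.2794 0.2099]
0.22 51 [0.5588 0.2551 0.2151] [0.5644 0.2928 0.2243] [0.5617 0.2742 0.2196]
0.23 60 [0.5407 0.2471 0.2253] [0.568  0.3027 0.235 ] [0.5622 0.2798 0.2317]
0.24 106 [0.5377 0.2466 0.235 ] [0.5687 0.3031 0.245 ] [0.5617 0.2823 0.24  ]
0.25 112 [0.5369 0.246  0.245 ] [0.5688 0.3032 0.2548] [0.5615 0.281  0.2502]
0.26 87 [0.5378 0.2449 0.255 ] [0.5697 0.3034 0.265 ] [0.5626 0.2811 0.2602]
0.27 114 [0.5383 0.2507 0.2651] [0.5705 0.304  0.2749] [0.5629 0.2848 0.2698]
0.28 87 [0.541  0.2578 0.2752] [0.5699 0.3043 0.2849] [0.5626 0.2892 0.2797]
[0.19258955 0.19420707 0.19656771]
```

View pics/c4.png

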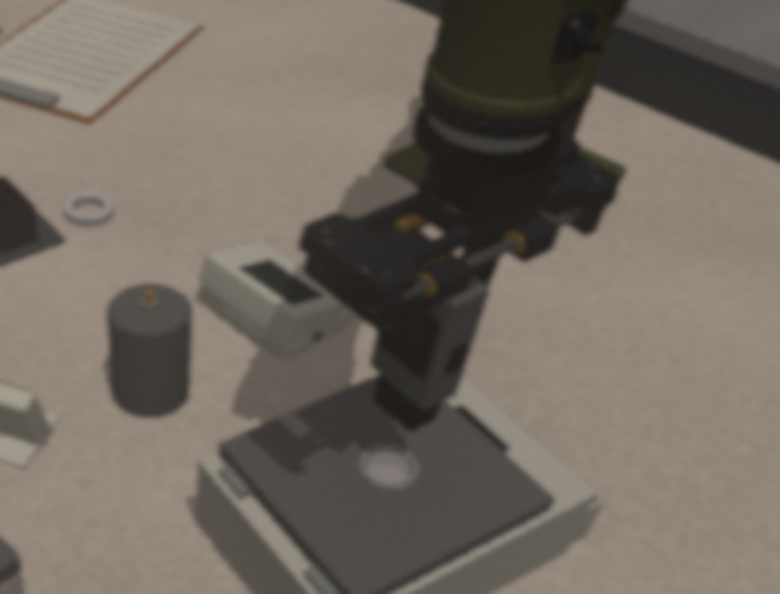

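The tachometer hangs upright in the gripper. Its nose is near (410,410) in the crop, above the window at (388,467), and about 72 mm above the glass. The sideways error is about 1–2 mm, so I'm lowering it 52 mm.

```bash
python3 -m inch '[[0,0,-0.3,0,20],[0,0,-0.4,0,20],[0,0,-0.4,0,20],[0,0,-0.4,0,20],[0,0,-0.35,0,20]]'
python3 -m inch '[[0,0,-0.2,0,20],[0,0,0,0,20],[0,0,0,0,20],[0,0,0,0,20],[0,0,0,0,20]]'
python3 - <<'E'
from h import *
print(r.get_state()["tool_pos"],r.get_state()["contact_force"])
im,P,_=snap("scene"); save("c5",cv2.resize(im[90:310,260:520],None,fx=3,fy=2.7,interpolation=cv2.INTER_CUBIC))
m=(np.hypot(P[...,0]-.549,P[...,1]-.277)<.05)&(P[...,2]>.128)&(P[...,2]<.235)
A=P[m]; print(np.percentile(A[:,2],[0,1,2]))
for z in (.145,.155,.19,.2,.21):
    B=A[abs(A[:,2]-z)<.005]
    if len(B)>3: print(z,len(B),B.min(0).round(4),B.max(0).round(4))
m=(abs(P[...,2]-.12)<.006)&(np.hypot(P[...,0]-.549,P[...,1]-.276)<.15)
A=P[m];c=A.mean(0);n=np.linalg.svd(A-c,full_matrices=0)[2][2];print("lid tilt",np.arccos(abs(n[2])),c[2])
E
```

```text
clock: 13.95
tool_pos: [0.5494, 0.2758, 0.2647]
eef_rot: [0.749, 0.663, -0.001, -0.0]
contact_force: [0.6, -0.8, -1.3]
opening: 0.359
clock: 14.45
tool_pos: [0.55, 0.2763, 0.2615]
eef_rot: [0.748, 0.663, 0.001, 0.0]
contact_force: [-0.2, -0.3, -2.5]
opening: 0.359
[0.5499589  0.27628726 0.26145826] [-0.16713637 -0.33238687 -2.45390782]
[0.14472581 0.14552612 0.14619748]
0.145 34 [0.544  0.2513 0.1447] [0.565  0.2925 0.15  ]
0.155 63 [0.5427 0.2511 0.1503] [0.5661 0.2933 0.16  ]
0.19 87 [0.5384 0.2469 0.185 ] [0.5701 0.3005 0.1948]
0.2 90 [0.5413 0.2438 0.1951] [0.5696 0.3008 0.205 ]
0.21 75 [0.5394 0.2514 0.2051] [0.5699 0.3013 0.215 ]
lid tilt 0.0008634037801925704 0.11958811351394014
```

View pics/c5.png

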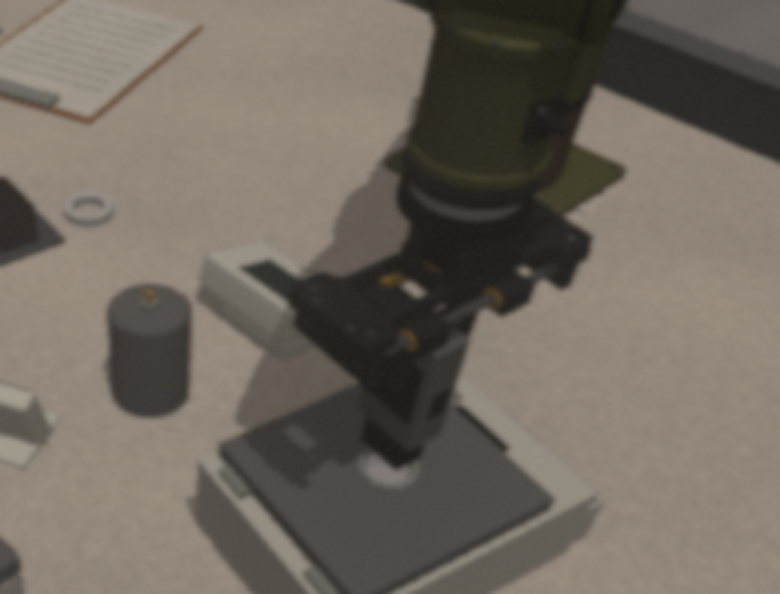

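```bash
python3 -m inch '[[-0.03,0.12,-0.06,0,20],[0,0,0,0,20],[0,0,0,0,20],[0,0,0,0,20],[0,0,0,0,20]]'
python3 -m inch '[[0,0,0,0,20],[0,0,0,0,20],[0,0,0,0,20],[0,0,0,0,20],[0,0,0,0,20]]'
python3 - <<'E'
from h import *
im,P,_=snap("scene")
m=(np.hypot(P[...,0]-.549,P[...,1]-.277)<.05)&(P[...,2]>.128)&(P[...,2]<.17); A=P[m]
print("nose",A.min(0),A.max(0))
_,T,_=snap("top"); T0=np.load("/tmp/top.npz")["P"]
for n,(x,y),rad,zz in(("vol",(.563,.019),.055,.1),("bp",(.395,.018),.085,.03),("logger",(.70,-.013),.06,.03),("tape",(.445,-.235),.05,.008)):
    f=lambda X:X[(np.hypot(X[...,0]-x,X[...,1]-y)<rad)&(X[...,2]>zz)][:,:2].mean(0)
    print(n,f(T0),f(T))
s=r.get_state();print(s["tool_pos"],s["qd"].round(3),s["clock"])
E
```

```text
clock: 15.0
tool_pos: [0.549, 0.2791, 0.2595]
eef_rot: [0.748, 0.663, 0.0, 0.0]
contact_force: [-0.9, 0.5, -1.1]
opening: 0.36
clock: 15.5
tool_pos: [0.549, 0.2792, 0.2595]
eef_rot: [0.748, 0.663, 0.0, 0.0]
contact_force: [-0.2, -0.1, 0.1]
opening: 0.36
nose [0.53855808 0.25400267 0.14138962] [0.56437602 0.29550016 0.16991595]
vol [0.56139002 0.01906017] [0.56146356 0.01899299]
bp [0.39586054 0.01603988] [0.3958812  0.01621924]
logger [ 0.69812785 -0.01247009] [ 0.69821752 -0.0123749 ]
tape [ 0.43354553 -0.24674822] [ 0.4333546  -0.24701571]
[0.54895334 0.27915646 0.25949454] [ 0.     0.001  0.001  0.001 -0.    -0.     0.   ] 15.6
```

```bash
python3 -c "
from plant import r
print(r.finish_job())"
```

```text
the job is handed in; nothing more can be done
None
```

I shut the lid and let go of it, then lifted the tachometer out of its holster and carried it over the cylinder. It is now held upright over the sight window, and I handed the job in at about 15.6 s.

**Last checks**
- **Position:** the nose is about 1 mm from the window's centre, and about 20–21 mm above the glass.
- **Steadiness:** the arm's joints were practically still (at most 0.001 rad/s). The gripper opening stayed at about 32 mm, which matches the tachometer's thickness.
- **Lid:** it measured level just before the last 3 mm correction (0.001 rad tilt, upper face at 119.6 mm).
- **Other things:** the cylinder, monitor, logger and tape are within 0.3 mm of where they started. I did not measure the screwdriver again, but nothing went near it.

**What disagreed or was less gentle**
- **Lid push:** pressing the lid onto its stop briefly reached 41 N vertically at the wrist before I backed off. That was fingertip contact, with the gripper's body clear of the lid by the given sizes.
- **Cameras:** the two cameras differ by 1–3 mm sideways, so I centred the nose using one camera's view of both the nose and the window.
- **Wrist force:** the last reading (0.1 N) was noisy and did not show the tachometer's weight, although earlier readings of about -2 N did.

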